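Stirrer into the calorimeter can

TASK

Get the heat experiment ready: pull the red-gripped stirrer straight up out of the tool rack and stand it, rubber foot down, in the open orange can on the clamp stand. Lower it until the foot is at the bottom of the can before letting go, then leave it standing there and draw the hand away; leave the spatula and the brush in the rack.

Things in the scene. Friction and masses are not known exactly. Their poses are not given: they have to be found in the camera images.
- stirrer: Stirring rod, 185 mm long, about 50 g, standing loose and upright in one of the rack's three tubes (which one varies). Origin at the centre of the underside of its foot, z along the rod towards the grip. Black rubber foot 14 mm diameter and 12 mm high; steel rod 8 mm diameter; red cylindrical grip 14 mm diameter from 127 to 185 mm above the foot's underside, which is the top end.
- stirrer_grip (a point): Point on the stirrer's axis inside the red grip, 150 mm above the underside of the foot: a good place to hold it.
- rack: Fixed tool rack: grey base plate 70 x 215 mm, 5 mm thick, with three upright steel tubes in a row along the rack's y axis at y = -65, 0 and +65 mm; tubes 29 mm outside and 23 mm inside diameter, their mouths 90 mm and their inner floors 6 mm above the table. Origin at the centre of the base's underside, on the table; z up. The tools stand loosely in the tubes; nothing else holds them.
- spatula: Spatula with a blue grip and a flat steel blade at the top, 150 mm long, standing in another tube of the rack. Origin under its foot. Stays in the rack.
- brush: Small white-headed bottle brush, 150 mm long, standing in the third tube of the rack. Origin under its foot. Stays in the rack.
- can_floor (a point): Centre of the inner floor of the open orange drinks can (calorimeter), 25 mm above the table. The can is fixed upright: 66 mm outside and 62 mm inside diameter, 112 mm deep inside. The point's x axis points along the clamp arm, away from the can, to the pole of the stand: 12 mm thick, 400 mm tall, 220 mm from the can's axis. The arm and boss lie below the can's rim; only a thumbscrew at the pole reaches rim height.
- can_rim (a point): Centre of the mouth of the orange can, at its rim, 137 mm above the table.

How it is judged:
On the way, in this order (a step that is already met when the one before it is completed fails the run):
1. the stirrer is drawn up until its foot is clear above the mouths of the rack's tubes (z of stirrer in the frame of rack above 0.095 m), for 0.1 s.
2. the stirrer, still held by the fingers, has been lowered until its foot is at the bottom of the can (within 20 mm) (horizontal distance between stirrer and can_floor below 0.031 m and z of stirrer in the frame of can_floor below 0.02 m and contact force between the fingers and stirrer above 0.3 N), for 0.1 s.
At the end, for the whole second after the job is handed in: The stirrer stands or leans at rest and released in the orange can, foot at the bottom (within 31 mm of the can's axis, less than 20 mm above its inner floor), grip end up (leaning less than 40 degrees); the spatula and brush are still in their tubes (feet moved less than 30 mm) (horizontal distance between stirrer and can_floor below 0.031 m and z of stirrer in the frame of can_floor below 0.02 m and angle between stirrer's own z axis and vertical below 0.7 rad and linear speed of stirrer below 0.03 m/s and contact force between the fingers and stirrer below 0.02 N and distance of each of spatula, brush from where it was at the start of the episode below 0.03 m); the robot touches nothing.
It fails at once if the spatula or the brush is pulled out of its tube (distance of any of spatula, brush from where it was at the start of the episode above 0.05 m).
It also fails if it takes over 43 s, if anything falls off the work surface, if the arm or the gripper's body presses on something with over 40 N, if the wrist force passes 120 N, or if a joint passes its speed limit or range.

ROBOT

A 6-joint arm with a two-finger parallel gripper is mounted at the origin on the work surface. World frame = base frame: x ahead of the robot, y to its left, z up, the work surface at z = 0. Lengths are in m, angles in rad, forces in N, time in s.
With the tool pointing down it reaches from about 0.25 to 0.775 m from the base axis. Payload 4 kg.
Tool frame: the origin (TCP) lies on the centre line of the jaws, within the pads' length; the fingertips stand 17 mm ahead of it and the grasp point (between the pads) lies 2 mm behind it; z points along the fingers, y is the line along which they close (so a half turn about z gives the same grasp; the last joint's range is limited). The gripper opens to 94 mm and grips with 3 to 60 N. Pads are 16 mm wide; open, the fingers measure 119 mm over their backs; the gripper's body (75 mm by 177 mm) begins 78 mm behind the grasp point.
Start: joints at [1.204, 0.087, 1.371, -0, 1.684, -0.103], TCP at [0.143, 0.531, 0.223] pointing down, gripper open.
Joint ranges: [-3.1, 3.1], [-0.76, 2.03], [0.27, 2.55], [-1.08, 4.22], [0.17, 2.65], [-2.57, 2.57]. Speed limits (rad/s): [2.79, 2.79, 3.14, 3.14, 3.14, 3.14].

INTERFACE

Orientations are given as [roll, pitch, yaw] about the fixed x, y, z axes, in that order (R = Rz(yaw) Ry(pitch) Rx(roll)).
In Python, from bench import robot gives the robot as it stands.
- The arm moves only by the tool servo_tool, never from a script. Its argument "plan" is a list of rows, each a list of 7 numbers: the shift along the tool's x, y, z normalised to -1 to 1, where 1 is 0.1 m, then the turn, a rotation vector about the tool's x, y, z normalised to -1 to 1, where 1 is pi/2 rad, then the finger opening in mm, from 0 to 94. In form: [[x, y, z, ax, ay, az, gripper], ...]. A call has 1 to 12 rows; each row is the pose to reach, as a shift and turn from the pose commanded when the call began, along the tool's axes at that moment; what a row does not reach only later rows make up. A row lasts 1/12 s, in which the tool goes at most 41.7 mm and 7.16 degrees, less where a joint would pass 70% of its speed; a pose out of reach is approached as far as the arm can. A call with a number of a shift or a turn outside -1 to 1 is refused whole. A call with a gripper value outside its range is refused whole. The fingers move at their own pace and stop on an object; the grip force is fixed at half the most. Time passes only in rows, so rows that repeat a pose let the fingers close. It gives the time, the measured TCP pose, the force, the opening and the grip force at its end, in the units of the state.
- robot.get_obs(): the state, without advancing time (a new reading comes with each control period).
- robot.snapshot(name): name is "side" or "top" or "wrist"; returns the picture (384x512x3 uint8, red, green, blue); there is no depth.
- robot.camera_params(name): a dict with "camera_matrix" (3x3 intrinsics, pixels), "distortion" ([k1, k2, p1, p2, k3] as OpenCV has them; the pictures are not rectified), "rvec" (rotation vector, rad) and "tvec" (3), from world to camera coordinates, as OpenCV has them; the wrist camera has in their place "tool_from_camera" (4x4, takes a point from camera to tool coordinates, whose origin is the TCP and whose axes are the flange's). Camera axes: x right, y down, z forward; pixel columns grow to the right and rows downward; lengths in m; the calibration is good to about 2 mm. A picture is of the moment at which its call begins: read the wrist's pose just before it. camera_params takes no time and is no camera call.
- robot.close_job(): hands the job in; it is judged then, once.
Trained networks look in the newest picture that a camera, given by its name, has taken for a name from the list of things; names that differ only in an ending like _2 or _b are one class to them, and where a whole thing is asked for, a point or a joint stands for the part that bears it (a point fixed in the world has none). Each returns a list of dicts, best first, with "conf" (0 to 1); they miss things now and then, are a little off and sometimes report something else, mostly with a low value. They report only what shows in the picture. A call takes as long as a camera call.
- robot.find_in(thing, camera): "extent" ([centre column, centre row, width, height] in pixels, round what is visible of it).
The state is a dict: "time": time; "joint_positions": joint angles; "qvel": joint speeds; "joint_torque": joint torques, N m; "tool_pos": TCP position; "ee_rot": TCP orientation; "wrist_force": force on the tool from outside, world axes, zero at the start; "wrist_torque": the same for the moment, N m; "width": finger opening in m; "finger_force": force on a finger pad.
Only numpy, scipy, OpenCV 4.12 (cv2) and the standard library are available. Lean on these libraries where they do the work, as an engineer would, in place of code of your own. Each camera call takes 0.05 s, during which the arm holds its last target. There are 200 camera calls.

## Working session

There is one attempt and no reset: what is moved stays moved. The work goes in short steps, Python scripts to look and compute and a tool call to move; the robot and the scene stay as the last step left them, time stands still between calls to the robot, and variables do not carry over. Pictures are saved under pics/ and viewed, at most 10 in all, crops included, and the job is handed in when it is done.

Besides the shell and the picture viewer there is one more tool, called after "Emit:" as name(argument=value, ...) on one line, values as JSON. servo_tool: Moves the arm, as the interface text tells. Scaled input: -1 to 1 covers 0.1 m each way for a shift and pi/2 rad each way for a turn. Its arguments: {"type":"object","properties":{"plan":{"type":"array","items":{"type":"array","items":{"type":"number"}}}},"required":["plan"]}

```bash
mkdir -p pics; ls
python3 - <<'E'
from bench import robot
import cv2, numpy as np
ims=[]
for c in ("side","top"):
    im=robot.snapshot(c); ims.append(im)
    p=robot.camera_params(c)
    print(c,np.round(p["camera_matrix"],1).tolist(),np.round(p["distortion"],3),np.round(p["rvec"],3),np.round(p["tvec"],3))
    for t in ("stirrer","stirrer_grip","rack","spatula","brush","can_rim","can_floor"):
        print(t,[(round(d["conf"],2),np.round(d["extent"],1).tolist()) for d in robot.find_in(t,c)[:2]])
    cv2.imwrite(f"pics/{c}0.png",cv2.cvtColor(im,cv2.COLOR_RGB2BGR))
o=robot.get_obs(); print(o["time"],o["tool_pos"],o["ee_rot"],o["width"])
E
```

```text
pics
side [[464.6, 0.0, 257.0], [0.0, 464.6, 193.8], [0.0, 0.0, 1.0]] [-0.137  0.     0.     0.     0.   ] [ 0.135 -2.844  1.266] [0.539 0.1   1.155]
stirrer [(0.64, [273.8, 224.6, 9.8, 42.5])]
stirrer_grip [(0.47, [273.0, 223.1, 9.3, 43.1])]
rack [(0.76, [269.1, 261.8, 65.3, 89.4]), (0.43, [272.1, 223.6, 11.4, 40.9])]
spatula [(0.67, [259.4, 249.3, 5.3, 22.4])]
brush [(0.54, [272.2, 223.9, 10.4, 41.4]), (0.51, [284.4, 210.4, 9.9, 19.7])]
can_rim [(0.97, [257.4, 131.9, 143.9, 159.1])]
can_floor [(0.89, [261.5, 129.6, 139.0, 158.9])]
top [[433.0, 0.0, 257.8], [0.0, 433.0, 190.0], [0.0, 0.0, 1.0]] [-0.067  0.     0.     0.     0.   ] [ 2.158 -2.1    0.2  ] [0.003 0.521 1.117]
stirrer []
stirrer_grip [(0.51, [204.0, 189.3, 5.6, 10.8])]
rack [(0.93, [210.9, 197.6, 80.9, 51.4])]
spatula [(0.6, [182.9, 182.2, 8.1, 7.6]), (0.41, [317.4, 163.3, 102.8, 177.1])]
brush [(0.4, [229.9, 202.9, 6.7, 11.1])]
can_rim [(0.67, [322.2, 164.8, 102.1, 173.8])]
can_floor [(0.93, [318.4, 165.4, 101.4, 170.9]), (0.58, [203.8, 189.6, 8.3, 11.0])]
0.8 [0.14342217 0.53100273 0.22253372] [3.14143898e+00 1.59786081e-05 2.87780763e+00] 0.0941698446227058
```

Run:
```python
import cv2
a=cv2.imread("pics/top0.png")[60:300,140:440]; b=cv2.imread("pics/side0.png")[40:320,140:380]
cv2.imwrite("pics/topc.png",cv2.resize(a,None,fx=2.5,fy=2.5,interpolation=2)); cv2.imwrite("pics/sidec.png",cv2.resize(b,None,fx=2.1,fy=2.1,interpolation=2))
```

```text
(no output)
```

View pics/topc.png

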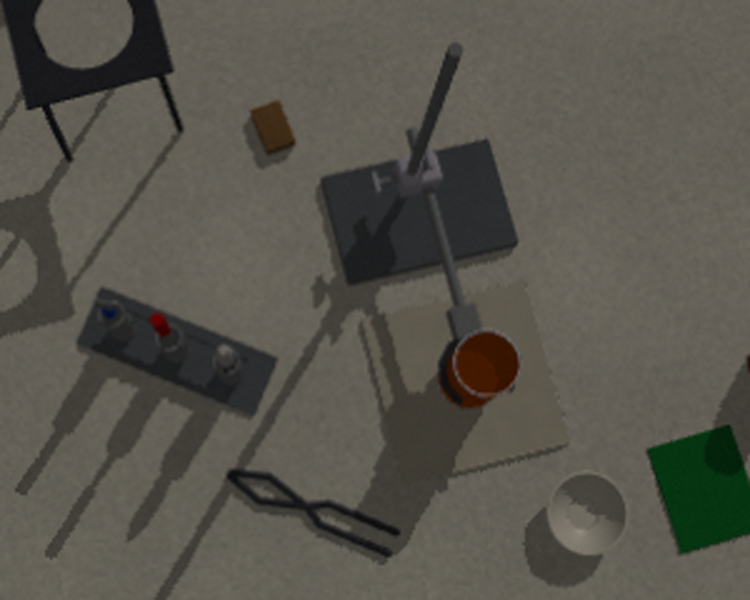

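View pics/sidec.png

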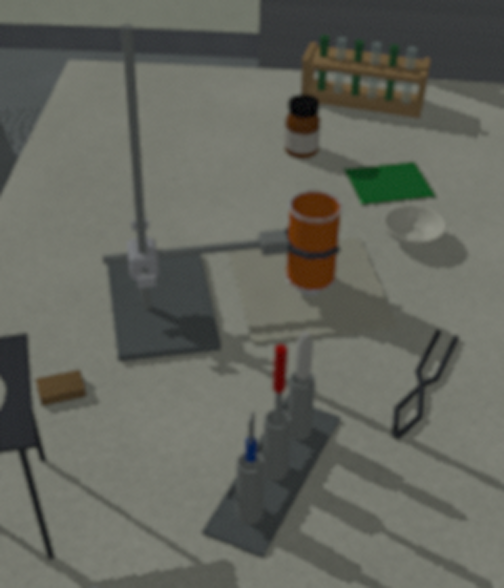

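The top view shows the red grip's top end at about (203,188), in the middle tube. The spatula is at about (183,184) and the brush at about (230,203). The can mouth is centred at about (334,205), and the pole runs up to about (322,80). In the side view, the red grip spans (273.8,205) to (273.3,227), and the can rim is at about (289.5,137.6).

```bash
cat > h.py <<'E'
from bench import robot
import cv2, numpy as np
def ray(c,px):
    p=robot.camera_params(c)
    n=cv2.undistortPoints(np.float64([[px]]),p["camera_matrix"],p["distortion"])[0,0]
    R=cv2.Rodrigues(np.float64(p["rvec"]))[0]; o=-R.T@np.float64(p["tvec"])
    d=R.T@np.r_[n,1]; return o,d/np.linalg.norm(d)
def at_z(c,px,z):
    o,d=ray(c,px); return o+d*(z-o[2])/d[2]
def tri(*cp):
    A=sum(np.eye(3)-np.outer(d,d) for o,d in (ray(*x) for x in cp))
    b=sum((np.eye(3)-np.outer(d,d))@o for o,d in (ray(*x) for x in cp))
    return np.linalg.solve(A,b)
def proj(c,P):
    p=robot.camera_params(c)
    return cv2.projectPoints(np.float64(P).reshape(-1,1,3),np.float64(p["rvec"]),np.float64(p["tvec"]),p["camera_matrix"],p["distortion"])[0].reshape(-1,2)
E
python3 - <<'E'
from h import *
print("tips tri",tri(("top",(203.2,188)),("side",(273.8,204.8))))
print("tip top@.191",at_z("top",(203.2,188),.191),"side",at_z("side",(273.8,204.8),.191))
print("grip bot side@.133",at_z("side",(273.3,226.7),.133))
print("rim tri",tri(("top",(334.4,204.8)),("side",(289.5,137.6))), at_z("top",(334.4,204.8),.137), at_z("side",(289.5,137.6),.137))
cs=[at_z("top",(140+x/2.5,60+y/2.5),.005) for x,y in ((102,288),(277,358),(252,416),(78,345))]
print("rack",np.round(cs,3),np.mean(cs,0), "yaw edges",[np.degrees(np.arctan2(*(cs[i]-cs[j])[[1,0]])) for i,j in ((1,0),(2,3))])
for n,p in (("spat",(113,313)),("mid",(172,337)),("brush",(230,365))): print(n,at_z("top",(140+p[0]/2.5,60+p[1]/2.5),.09))
print("pole top",at_z("top",(140+455/2.5,60+50/2.5),.4))
p=robot.camera_params("wrist"); print(np.round(p["tool_from_camera"],3), np.round(p["camera_matrix"],0))
E
```

```text
tips tri [0.49584015 0.14658332 0.18973513]
tip top@.191 [0.49554653 0.14643202 0.191     ] side [0.49586203 0.14790619 0.191     ]
grip bot side@.133 [0.4944112  0.15380503 0.133     ]
rim tri [ 0.4724899  -0.17285849  0.13501974] [ 0.47234998 -0.17251952  0.137     ] [ 0.47234401 -0.16996605  0.137     ]
rack [[0.565 0.234 0.005]
 [0.491 0.036 0.005]
 [0.425 0.061 0.005]
 [0.499 0.257 0.005]] [0.49489715 0.1471395  0.005     ] yaw edges [np.float64(-110.39408666639488), np.float64(-110.55009810435209)]
spat [0.52019673 0.20613917 0.09      ]
mid [0.49667557 0.14368486 0.09      ]
brush [0.46916955 0.08270643 0.09      ]
pole top [ 0.67937634 -0.10166591  0.4       ]
[[ 0.    -0.968 -0.251  0.072]
 [ 1.     0.     0.001 -0.001]
 [-0.001 -0.251  0.968 -0.162]
 [ 0.     0.     0.     1.   ]] [[312.   0. 257.]
 [  0. 312. 188.]
 [  0.   0.   1.]]
```

Emit:
servo_tool(plan=[[-0.3, -0.2, -0.2, 0, 0, 0, 60], [-0.7, -0.43, -0.5, 0, 0, 0, 60], [-1, -0.63, -0.7, 0, 0, 0, 60], [-1, -0.63, -0.7, 0, 0, 0, 60], [-1, -0.63, -0.7, 0, 0, 0, 60]])

```text
time: 1.22
tool_pos: [0.2255, 0.4435, 0.2956]
ee_rot: [3.136, 0.002, 2.874]
wrist_force: [-0.2, 0.3, 0.0]
width: 0.064
finger_force: 0.0
```

Emit:
servo_tool(plan=[[-0.5, -0.3, 0, 0, 0, 0, 60], [-1, -0.63, 0, 0, 0, 0, 60], [-1, -0.63, 0, 0, 0, 0, 60], [-1, -0.63, 0, 0, 0, 0, 60]])

```text
time: 1.55
tool_pos: [0.306, 0.3545, 0.2908]
ee_rot: [-3.139, 0.0, 2.872]
wrist_force: [-0.1, -0.6, -0.1]
width: 0.0604
finger_force: 0.0
```

Emit:
servo_tool(plan=[[-0.5, -0.3, 0, 0, 0, 0, 60], [-1, -0.63, 0, 0, 0, 0, 60], [-1, -0.63, 0, 0, 0, 0, 60], [-1, -0.63, 0, 0, 0, 0, 60]])

```text
time: 1.88
tool_pos: [0.3861, 0.2678, 0.2905]
ee_rot: [-3.139, -0.001, 2.872]
wrist_force: [-1.2, 0.3, 0.3]
width: 0.0599
finger_force: 0.0
```

Emit:
servo_tool(plan=[[-0.3, -0.2, 0, 0, 0, 0.08, 60], [-0.7, -0.44, 0, 0, 0, 0.16, 60], [-0.8, -0.55, 0, 0, 0, 0.24, 60], [-0.8, -0.55, 0, 0, 0, 0.32, 60], [-0.8, -0.55, 0, 0, 0, 0.4, 60], [-0.8, -0.55, 0, 0, 0, 0.48, 60], [-0.8, -0.55, 0, 0, 0, 0.56, 60], [-0.8, -0.55, 0, 0, 0, 0.64, 60], [-0.8, -0.55, 0, 0, 0, 0.72, 60], [-0.8, -0.55, 0, 0, 0, 0.8, 60], [-0.8, -0.55, 0, 0, 0, 0.88, 60], [-0.8, -0.55, 0, 0, 0, 0.95, 60]])

```text
time: 2.88
tool_pos: [0.4458, 0.1986, 0.2911]
ee_rot: [-3.139, -0.0, 1.382]
wrist_force: [-0.1, -0.0, -0.5]
width: 0.0603
finger_force: 0.0
```

Emit:
servo_tool(plan=[[-0.2, 0.3, 0, 0, 0, 0.06, 60], [-0.41, 0.58, 0, 0, 0, 0.11, 60], [-0.41, 0.58, 0, 0, 0, 0.11, 60], [-0.41, 0.58, 0, 0, 0, 0.11, 60], [-0.41, 0.58, 0, 0, 0, 0.11, 60]])

```text
time: 3.3
tool_pos: [0.4955, 0.147, 0.2914]
ee_rot: [-3.139, -0.0, 1.215]
wrist_force: [0.6, -0.4, 0.1]
width: 0.0605
finger_force: 0.0
```

```bash
cat >> h.py <<'E'
from scipy.spatial.transform import Rotation as Ro
def T_tool(o):
    T=np.eye(4); T[:3,:3]=Ro.from_euler("xyz",o["ee_rot"]).as_matrix(); T[:3,3]=o["tool_pos"]; return T
def wray(o,px):
    p=robot.camera_params("wrist"); T=T_tool(o)@np.array(p["tool_from_camera"])
    n=cv2.undistortPoints(np.float64([[px]]),p["camera_matrix"],p["distortion"])[0,0]
    return T[:3,3],T[:3,:3]@np.r_[n,1]
def w_at_z(o,px,z):
    a,d=wray(o,px); return a+d*(z-a[2])/d[2]
def wproj(o,P):
    p=robot.camera_params("wrist"); T=np.linalg.inv(T_tool(o)@np.array(p["tool_from_camera"]))
    return cv2.projectPoints(np.float64(P).reshape(-1,1,3),cv2.Rodrigues(T[:3,:3])[0],T[:3,3],p["camera_matrix"],p["distortion"])[0].reshape(-1,2)
E
python3 - <<'E'
from h import *
o=robot.get_obs(); im=robot.snapshot("wrist")
print(o["tool_pos"],o["ee_rot"],o["joint_positions"])
for t in ("stirrer","stirrer_grip"): print(t,[(round(d["conf"],2),np.round(d["extent"],1).tolist()) for d in robot.find_in(t,"wrist")[:2]])
print(wproj(o,[[.4955,.147,.191],[.4955,.147,.133],[.4955,.147,.09]]).round(1))
cv2.imwrite("pics/w1.png",cv2.cvtColor(im,cv2.COLOR_RGB2BGR))
# red end-face blob
h=cv2.cvtColor(im,cv2.COLOR_RGB2HSV); m=cv2.inRange(h,(0,150,60),(6,255,255))|cv2.inRange(h,(172,150,60),(180,255,255))
n,l,s,c=cv2.connectedComponentsWithStats(m); print([(s[i].tolist(),c[i].round(1).tolist()) for i in range(1,n) if s[i][4]>30])
E
```

```text
[0.4954629  0.14701357 0.29140357] [-3.13901906e+00 -7.68026090e-05  1.21482767e+00] [1.77813832e-01 1.13079321e-02 1.31462711e+00 1.41861064e-03
 1.81783387e+00 5.34127794e-01]
stirrer [(0.89, [257.2, 178.7, 13.7, 34.6])]
stirrer_grip [(0.83, [258.6, 178.2, 13.7, 37.7])]
[[256.4 193.2]
 [256.6 178.7]
 [256.7 170.8]]
[([252, 172, 15, 26, 323], [258.8, 185.1])]
```

View pics/w1.png

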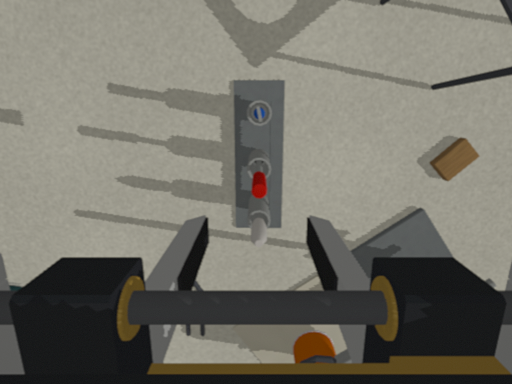

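The wrist view shows the red grip midway between the open fingers, at about (259,185). It is 2 px right of where I predicted it, with the spatula tube above and the brush below, and the jaws close across the row. I'll shift 2 mm and descend.

Emit:
servo_tool(plan=[[0, 0.02, 0.3, 0, 0, 0, 60], [0, 0.02, 0.6, 0, 0, 0, 60], [0, 0.02, 0.8, 0, 0, 0, 60], [0, 0.02, 1, 0, 0, 0, 60], [0, 0.02, 1, 0, 0, 0, 60]])

```text
time: 3.87
tool_pos: [0.4949, 0.1451, 0.1877]
ee_rot: [-3.134, 0.004, 1.214]
wrist_force: [-0.0, -0.3, -0.5]
width: 0.0601
finger_force: 0.0
```

Emit:
servo_tool(plan=[[0, 0, 0.2, 0, 0, 0, 60], [0, 0, 0.37, 0, 0, 0, 60], [0, 0, 0.37, 0, 0, 0, 60], [0, 0, 0.37, 0, 0, 0, 60]])

```text
time: 4.2
tool_pos: [0.4977, 0.1452, 0.1561]
ee_rot: [-3.141, -0.0, 1.214]
wrist_force: [1.0, 0.5, 0.2]
width: 0.0601
finger_force: 0.0
```

Emit:
servo_tool(plan=[[0, 0, 0, 0, 0, 0, 30], [0, 0, 0, 0, 0, 0, 20], [0, 0, 0, 0, 0, 0, 12], [0, 0, 0, 0, 0, 0, 6], [0, 0, 0, 0, 0, 0, 6], [0, 0, 0, 0, 0, 0, 6], [0, 0, 0, 0, 0, 0, 6], [0, 0, 0, 0, 0, 0, 6]])

```text
time: 4.87
tool_pos: [0.4979, 0.1446, 0.1554]
ee_rot: [-3.141, 0.0, 1.213]
wrist_force: [-0.1, -0.6, 0.9]
width: 0.0134
finger_force: 30.0
```

Emit:
servo_tool(plan=[[0, 0, -0.15, 0, 0, 0, 6], [0, 0, -0.3, 0, 0, 0, 6], [0, 0, -0.5, 0, 0, 0, 6], [0, 0, -0.7, 0, 0, 0, 6], [0, 0, -0.9, 0, 0, 0, 6], [0, 0, -1, 0, 0, 0, 6], [0, 0, -1, 0, 0, 0, 6]])

```text
time: 5.45
tool_pos: [0.4992, 0.1449, 0.2583]
ee_rot: [3.137, -0.003, 1.213]
wrist_force: [-0.7, 0.8, -1.4]
width: 0.0136
finger_force: 30.0
```

Emit:
servo_tool(plan=[[0, 0, -0.2, 0, 0, 0, 6], [0, 0, -0.4, 0, 0, 0, 6], [0, 0, -0.6, 0, 0, 0, 6], [0, 0, -0.8, 0, 0, 0, 6], [0, 0, -0.8, 0, 0, 0, 6], [0, 0, -0.8, 0, 0, 0, 6]])

```text
time: 5.95
tool_pos: [0.4982, 0.1447, 0.3349]
ee_rot: [3.141, -0.0, 1.213]
wrist_force: [-0.0, 0.5, -0.8]
width: 0.0137
finger_force: 30.0
```

Run:
```python
from h import *
o=robot.get_obs(); im=robot.snapshot("side"); w=robot.snapshot("wrist"); print(o["time"],o["tool_pos"],o["ee_rot"])
print(proj("side",o["tool_pos"]),proj("side",o["tool_pos"]-[0,0,.148]))
a=cv2.resize(im[60:310,140:360],None,fx=2,fy=2); b=cv2.resize(w,(470,352)); b=cv2.copyMakeBorder(b,0,a.shape[0]-352,0,0,0)
x=np.hstack([a,b])[:, :800]; cv2.imwrite("pics/l1.png",cv2.cvtColor(x,cv2.COLOR_RGB2BGR))
```

```text
5.95 [0.49820141 0.14468922 0.33493994] [ 3.14131709e+00 -2.07882372e-04  1.21279208e+00]
[[275.47128672 146.58883628]] [[272.68661049 205.08712952]]
```

View pics/l1.png

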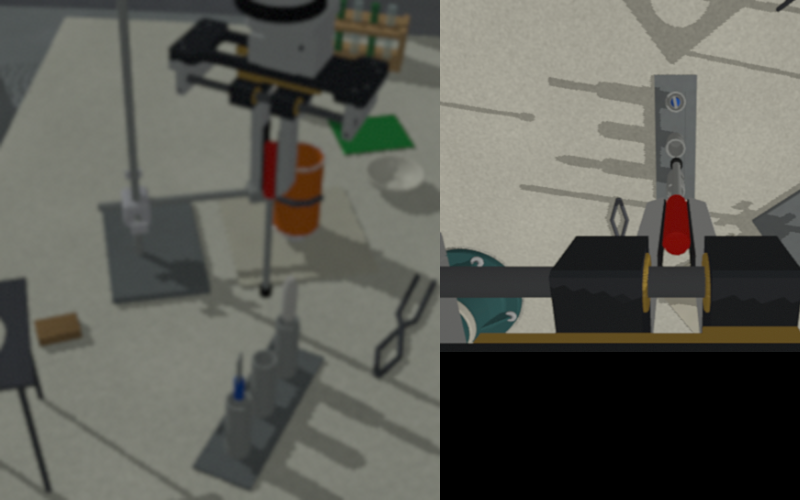

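The lift is good. In the side view the black foot is at about (273,205), where an upright rod would put it. The rod hangs straight, and the spatula and brush are still in their tubes. Next I carry it to the can.

Emit:
servo_tool(plan=[[-0.15, 0.04, 0, 0, 0, 0, 6], [-0.4, 0.11, 0, 0, 0, 0, 6], [-0.7, 0.2, 0, 0, 0, 0, 6], [-1, 0.28, 0, 0, 0, 0, 6]])

```text
time: 6.38
tool_pos: [0.4884, 0.0405, 0.3327]
ee_rot: [-3.137, 0.001, 1.214]
wrist_force: [-0.1, -0.1, -0.3]
width: 0.0134
finger_force: 30.0
```

Emit:
servo_tool(plan=[[-0.3, 0.09, 0, 0, 0, 0, 6], [-0.6, 0.17, 0, 0, 0, 0, 6], [-0.85, 0.24, 0, 0, 0, 0, 6], [-1, 0.28, 0, 0, 0, 0, 6]])

```text
time: 6.72
tool_pos: [0.4793, -0.0646, 0.3328]
ee_rot: [-3.138, 0.001, 1.21]
wrist_force: [0.2, 0.4, 1.0]
width: 0.0136
finger_force: 30.0
```

Emit:
servo_tool(plan=[[-0.3, 0.09, 0, 0, 0, 0, 6], [-0.6, 0.17, 0, 0, 0, 0, 6], [-0.8, 0.23, 0, 0, 0, 0, 6], [-0.95, 0.27, 0, 0, 0, 0, 6], [-1, 0.28, 0, 0, 0, 0, 6], [-1, 0.28, 0, 0, 0, 0, 6], [-1, 0.28, 0, 0, 0, 0, 6]])

```text
time: 7.3
tool_pos: [0.4713, -0.1652, 0.3342]
ee_rot: [-3.139, -0.001, 1.213]
wrist_force: [-0.1, 1.1, -1.2]
width: 0.0134
finger_force: 30.0
```

Run:
```python
from h import *
o=robot.get_obs(); im=robot.snapshot("side"); w=robot.snapshot("wrist"); print(o["time"],o["tool_pos"],o["ee_rot"])
f=o["tool_pos"]-[0,0,.148]
print("foot pred side/wrist",proj("side",f),wproj(o,f),"rim pred wrist",wproj(o,[.472,-.172,.137]))
cv2.imwrite("pics/c1.png",cv2.cvtColor(w,cv2.COLOR_RGB2BGR)); cv2.imwrite("pics/c1s.png",cv2.cvtColor(im,cv2.COLOR_RGB2BGR))
a=cv2.resize(im[40:210,190:380],None,fx=2,fy=2); b=cv2.resize(w[100:300,170:380],None,fx=2,fy=2); a=cv2.copyMakeBorder(a,0,60,0,0,0)
cv2.imwrite("pics/c2.png",cv2.cvtColor(np.hstack([a,b]),cv2.COLOR_RGB2BGR))
```

```text
7.3 [ 0.47127796 -0.16517912  0.3342265 ] [-3.13929883e+00 -9.41838138e-04  1.21277497e+00]
foot pred side/wrist [[290.94976092 122.87508207]] [[256.45559833 181.03644815]] rim pred wrist [[259.18221712 176.72633543]]
```

View pics/c2.png

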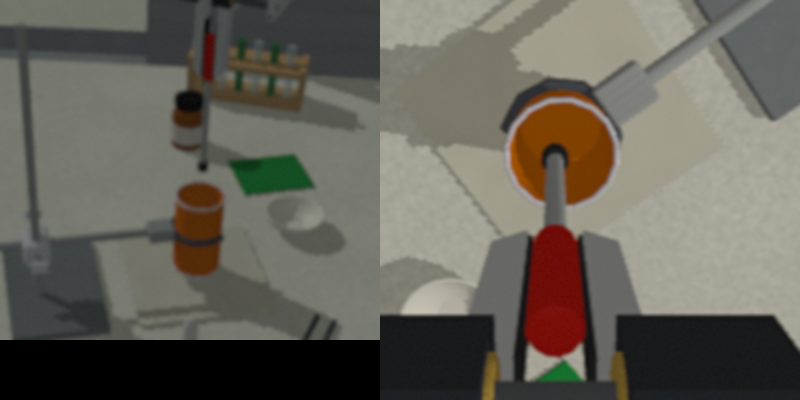

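The wrist view shows the foot at about (257.5,178.5) and the can mouth centred at about (261.5,175.5). I'll correct by about −7 mm in tool x and +4 mm in tool y, then lower.

Emit:
servo_tool(plan=[[-0.07, 0.04, 0, 0, 0, 0, 6], [-0.07, 0.04, 0.1, 0, 0, 0, 6], [-0.07, 0.04, 0.25, 0, 0, 0, 6], [-0.07, 0.04, 0.4, 0, 0, 0, 6], [-0.07, 0.04, 0.6, 0, 0, 0, 6], [-0.07, 0.04, 0.8, 0, 0, 0, 6], [-0.07, 0.04, 0.9, 0, 0, 0, 6], [-0.07, 0.04, 1, 0, 0, 0, 6], [-0.07, 0.04, 1, 0, 0, 0, 6]])

```text
time: 8.15
tool_pos: [0.4719, -0.1731, 0.233]
ee_rot: [-3.137, -0.001, 1.213]
wrist_force: [0.4, -0.4, -1.1]
width: 0.0134
finger_force: 30.0
```

Emit:
servo_tool(plan=[[0, 0, 0.15, 0, 0, 0, 6], [0, 0, 0.3, 0, 0, 0, 6], [0, 0, 0.4, 0, 0, 0, 6], [0, 0, 0.48, 0, 0, 0, 6], [0, 0, 0.54, 0, 0, 0, 6], [0, 0, 0.54, 0, 0, 0, 6], [0, 0, 0.54, 0, 0, 0, 6], [0, 0, 0.54, 0, 0, 0, 6]])

```text
time: 8.82
tool_pos: [0.4733, -0.1739, 0.1823]
ee_rot: [3.14, 0.0, 1.213]
wrist_force: [-1.3, -1.2, -0.8]
width: 0.0135
finger_force: 30.0
```

Emit:
servo_tool(plan=[[0, 0, 0.03, 0, 0, 0, 6], [0, 0, 0.05, 0, 0, 0, 6], [0, 0, 0.05, 0, 0, 0, 6], [0, 0, 0.05, 0, 0, 0, 6]])

```text
time: 9.15
tool_pos: [0.4727, -0.1737, 0.1764]
ee_rot: [-3.141, -0.0, 1.213]
wrist_force: [-0.3, -0.2, 0.3]
width: 0.0133
finger_force: 30.0
```

Emit:
servo_tool(plan=[[0, 0, 0.02, 0, 0, 0, 6], [0, 0, 0.02, 0, 0, 0, 6], [0, 0, 0.02, 0, 0, 0, 6]])

```text
time: 9.4
tool_pos: [0.4728, -0.1737, 0.1745]
ee_rot: [3.142, -0.0, 1.213]
wrist_force: [-0.3, 0.1, -1.6]
width: 0.0138
finger_force: 30.0
```

Emit:
servo_tool(plan=[[0, 0, 0.02, 0, 0, 0, 6], [0, 0, 0.02, 0, 0, 0, 6], [0, 0, 0.02, 0, 0, 0, 6]])

```text
time: 9.65
tool_pos: [0.473, -0.1738, 0.1744]
ee_rot: [3.14, 0.0, 1.213]
wrist_force: [-1.8, 0.5, 6.8]
width: 0.0136
finger_force: 30.0
```

Run:
```python
from h import *
o=robot.get_obs(); im=robot.snapshot("side"); w=robot.snapshot("wrist"); print(o["time"],o["tool_pos"])
a=cv2.resize(im[60:200,230:370],None,fx=2.8,fy=2.8); b=cv2.resize(w[100:300,170:380],None,fx=1.96,fy=1.96)
cv2.imwrite("pics/d.png",cv2.cvtColor(np.hstack([a,b]),cv2.COLOR_RGB2BGR))
```

```text
9.65 [ 0.47300076 -0.17375843  0.1743817 ]
```

View pics/d.png

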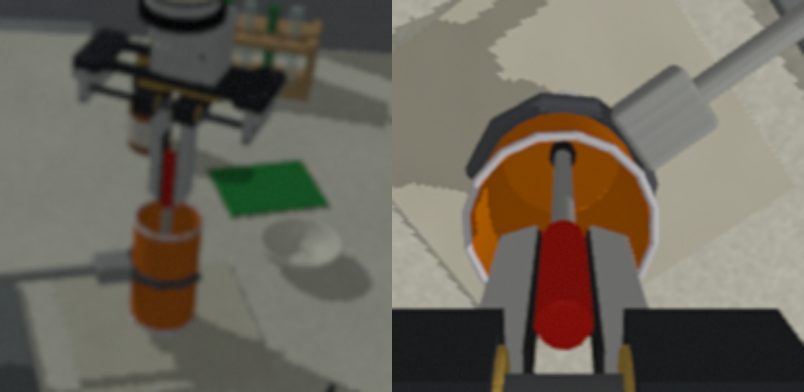

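The foot has touched the can floor: the wrist force is up to 6.8 N, and the wrist view shows the foot inside the can with the rod upright. I'll open the fingers and back the hand straight up.

Emit:
servo_tool(plan=[[0, 0, -0.01, 0, 0, 0, 16], [0, 0, -0.01, 0, 0, 0, 20], [0, 0, -0.01, 0, 0, 0, 30], [0, 0, -0.01, 0, 0, 0, 50], [0, 0, -0.01, 0, 0, 0, 70], [0, 0, -0.01, 0, 0, 0, 90], [0, 0, -0.01, 0, 0, 0, 90], [0, 0, -0.01, 0, 0, 0, 90], [0, 0, -0.01, 0, 0, 0, 90]])

```text
time: 10.5
tool_pos: [0.4728, -0.1737, 0.1734]
ee_rot: [-3.141, -0.0, 1.213]
wrist_force: [0.6, -0.3, -0.3]
width: 0.063
finger_force: 0.0
```

Emit:
servo_tool(plan=[[0, 0, -0.2, 0, 0, 0, 90], [0, 0, -0.4, 0, 0, 0, 90], [0, 0, -0.6, 0, 0, 0, 90], [0, 0, -0.8, 0, 0, 0, 90], [0, 0, -1, 0, 0, 0, 90], [0, 0, -1, 0, 0, 0, 90], [0, 0, -1, 0, 0, 0, 90], [0, 0, -1, 0, 0, 0, 90], [0, 0, -1, 0, 0, 0, 90], [0, 0, -1, 0, 0, 0, 90]])

```text
time: 11.33
tool_pos: [0.4722, -0.1734, 0.2716]
ee_rot: [-3.138, -0.0, 1.213]
wrist_force: [-0.1, 0.4, 0.8]
width: 0.0899
finger_force: 0.0
```

Run:
```python
from h import *
o=robot.get_obs(); im=robot.snapshot("side"); w=robot.snapshot("wrist"); print(o["time"],o["tool_pos"],o["wrist_force"],o["finger_force"])
a=cv2.resize(im[60:320,180:370],None,fx=1.5,fy=1.5); b=cv2.resize(w,(512,384)); b=cv2.copyMakeBorder(b,0,6,0,0,0)
cv2.imwrite("pics/e.png",cv2.cvtColor(np.hstack([a,b]),cv2.COLOR_RGB2BGR))
```

```text
11.3333 [ 0.47222934 -0.17342005  0.27160959] [-0.09944827  0.42637936  0.77207876] 0.0
```

View pics/e.png

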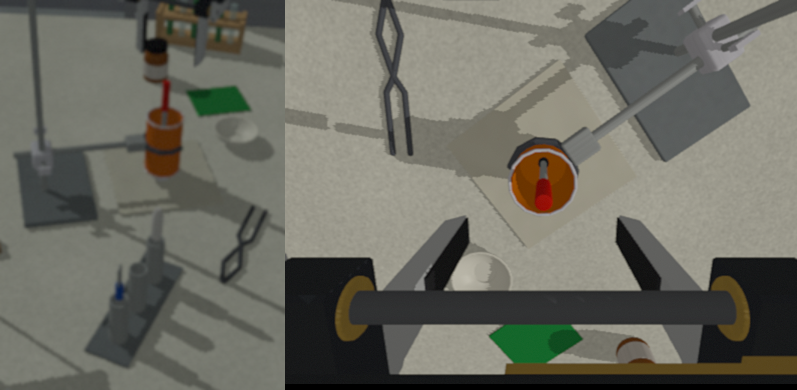

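The stirrer stands upright in the can, at about (543,180) in the wrist half of the picture. The hand is clear above it, and the spatula and brush are still in the rack. I'm handing the job in.

```bash
python3 -c "
from bench import robot
print(robot.close_job())"
```

```text
the job is handed in; nothing more can be done
None
```

The stirrer is standing upright, released, with its foot on the bottom of the orange can; the hand is drawn clear, the spatula and brush are still in the rack, and I've handed the job in at about 11 s of the 43 s limit, though the hand-in returned no verdict.

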